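Show the bench camera the two parts to replace

ROBOT

A 6-joint arm with a two-finger parallel gripper is mounted at the origin on the work surface. World frame = base frame: x ahead of the robot, y to its left, z up, the work surface at z = 0. Lengths are in mm, angles in degrees, forces in N, time in s.
With the tool pointing down it reaches from about 300 to 850 mm from the base axis. Payload 4.2 kg.
Tool frame: the origin (TCP) lies between the finger pads, 19 mm behind the fingertips; this is the grasp point; z points along the fingers, y is the line along which they close (so a half turn about z gives the same grasp; the last joint's range is limited). The gripper opens to 91 mm and grips with 3 to 60 N. Pads are 32 mm wide; open, the fingers measure 118 mm over their backs; the gripper's body (76 mm by 178 mm) begins 60 mm behind the grasp point.
Start: joints at [-68.297, 18.312, 89.639, -0, 72.044, -1.146], TCP at [223.284, -529.892, 232.776] pointing down, gripper open.
Joint ranges: [-177.97, 177.97], [-48.28, 115.42], [12.27, 149.76], [-77.06, 257.06], [2.81, 150.46], [-146.56, 146.56]. Speed limits (degrees/s): [147.25, 147.25, 180, 180, 180, 180].

INTERFACE

Orientations are given as [roll, pitch, yaw] about the fixed x, y, z axes, in that order (R = Rz(yaw) Ry(pitch) Rx(roll)).
In Python, from workcell import env, grab_frame gives the robot as it stands. The module is installed in compiled form; this text tells all that it offers.
- The arm moves only by the tool move_arm, never from a script. Its argument "plan" is a list of rows, each an object of numbers: "tx", "ty", "tz": the shift along the tool's x, y, z in cm; "wx", "wy", "wz": the turn, a rotation vector about the tool's x, y, z in rad. In form: [{"tx": .., "ty": .., "tz": .., "wx": .., "wy": .., "wz": ..}, ...]. A call has 1 to 12 rows; each row shifts and turns the commanded pose from where the row before left it, along the tool's axes as they then stand; what a row does not reach is not made up. A row lasts 1/12 s, in which the tool goes at most 41.7 mm and 7.16 degrees, less where a joint would pass 70% of its speed; a pose out of reach is approached as far as the arm can. A call is refused whole if a number of a shift passes 4.17 or a number of a turn 0.125, either way. A call with a gripper value outside its range is refused whole. "gripper" is the finger opening in cm, from 0 to 9.12, set as the call begins (left out, the last holds). The fingers move at their own pace and stop on an object; "force" is the grip in N (left out, the last holds). Time passes only in rows, so rows that do not move let the fingers close. It gives the time, the measured TCP pose, the force, the opening and the grip force at its end, in the units of the state.
- env.state(): the state, without advancing time (a new reading comes with each control period).
- grab_frame(name): name is "side" or "top" or "wrist"; returns a dict with "color" (384x512x3 uint8, red, green, blue), "vfov" (degrees; the focal length in pixels is half the picture's height over the tangent of half this angle, whatever the lens; pixels are square), "cx", "cy" (the principal point, pixels), "view" (4x4, takes a point from world to camera coordinates). Camera axes: x right, y up, looking along -z (the intrinsics and any distortion apply to the point x, -y, -z); pixel columns grow to the right and rows downward; lengths in mm; the calibration is good to about 2 mm. A picture is of the moment at which its call begins. There is no depth.
- env.job_done(): hands the job in; it is judged then, once.
The state is a dict: "time_s": time; "qpos": joint angles; "qvel": joint speeds; "effort": joint torques, N m; "ee_pos": TCP position; "ee_rot": TCP orientation; "force": force on the tool from outside, world axes, zero at the start; "torque": the same for the moment, N m; "gripper_width": finger opening in mm; "gripper_force": force on a finger pad.
Only numpy, scipy, OpenCV 4.12 (cv2) and the standard library are available. Lean on these libraries where they do the work, as an engineer would, in place of code of your own. Each camera call takes 0.05 s, during which the arm holds its last target. There are 200 camera calls.

TASK

On the television's power board, point out the parts to be replaced for the bench camera: hold the fingertips about 2 cm straight above the top of the large capacitor for at least two seconds, then likewise above the coil that stands on its edge, then press the recorder's round button down to save the record, and move clear of it. Touch nothing on the power board, come down on each part from well above and never pass low over another capacitor or coil, which would count as pointing at it, and leave the loose things where they lie.

Things in the scene. Friction and masses are not known exactly. Their poses are not given: they have to be found in the camera images.
- cap_large_top (a point): centre of the top of the large capacitor: an upright black can with a bare aluminium top, 35 mm diameter, 45 mm tall, on the power board, in a row of three with two smaller cans of the same make; any of the three places in the row. z up. Fixed.
- cap_small_a_top (a point): centre of the top of a small capacitor, same look, 22 mm diameter, 30 mm tall; z up. Fixed, to be left alone.
- cap_small_b_top (a point): the same for the other small capacitor
- coil_standing_top (a point): highest point (middle of the upper edge) of the standing coil: a copper-wound ring, 36 mm outer diameter, 12 mm thick, standing upright on its edge on the power board with its hole facing the board's x axis, top 40 mm above the board; in a row of three with two like coils that lie flat, in any of the three places. z up. Fixed.
- coil_flat_a_top (a point): centre (over the hole) of the top of a coil that lies flat, 36 mm diameter, top 16 mm above the board; z up. Fixed, to be left alone.
- coil_flat_b_top (a point): the same for the other flat coil
- board: green power board, 170 (x) by 260 mm (y), fixed on a television's metal rear panel (panel top 20 mm above the table). Origin: under its centre, on the panel; its upper face 12 mm above. Capacitors in a row along y at about x = +45 mm, coils at about x = -40 mm, places 75 mm apart; heat sinks and a transformer up to 33 mm above the origin between the rows; the large capacitor is tallest.
- recorder: grey flat recorder box, 120 x 90 mm, 35 mm high, fixed on the table to the right of the panel; origin under its centre. One round grey push button in a black housing stands on its top.
- record_top (a point): centre of the top of the recorder's round push button, 28 mm diameter; pressed straight down
- record (a joint): travel of the button: 0 up, 0.006 m fully down, about 5 N to push it fully down; counts as pressed beyond 0.004; springs back when let go
- screwdriver: loose black-handled screwdriver, 160 mm long, lying on the panel just beyond the board; origin under its middle
- heatsink: loose aluminium block, 30 x 50 x 30 mm high, on the panel just left of the board; origin under its centre
- small_board: loose small green circuit board, 60 x 80 mm, 12 mm high, on the panel to the right of the power board; origin under its centre
- screw_jar: loose clear jar, 50 mm diameter, 55 mm high, on the table beyond the recorder; origin under its centre
- tape: loose roll of tape lying flat, 70 mm diameter, 19 mm high, on the table between the panel and the robot; origin under its centre
- brush: loose brush, 150 mm long, lying near the panel's left edge, pointing away from the robot; origin under its middle
- cap_large: the large capacitor; origin under its centre, on the board's upper face; x along the board's x
- cap_small_a: a small capacitor; origin under its centre, on the board's upper face; x along the board's x
- cap_small_b: the other small capacitor; origin under its centre, on the board's upper face; x along the board's x
- coil_standing: the standing coil; origin under its centre, on the board's upper face; x along the board's x
- coil_flat_a: a flat coil; origin under its centre, on the board's upper face; x along the board's x
- coil_flat_b: the other flat coil; origin under its centre, on the board's upper face; x along the board's x

How it is judged (in metres and radians):
On the way, in this order (a step that is already met when the one before it is completed fails the run):
1. pointing at the large capacitor: TCP within 15 mm sideways of its top's centre and 24 to 65 mm above it (fingertips about 5 to 46 mm), for 2 s (horizontal distance between the grasp point and cap_large_top below 0.015 m and z of the grasp point in the frame of cap_large_top between 0.024 and 0.065 m), for 2 s.
2. then the same above the top of the standing coil, for 2 s (horizontal distance between the grasp point and coil_standing_top below 0.015 m and z of the grasp point in the frame of coil_standing_top between 0.024 and 0.065 m), for 2 s.
3. then the recorder's button pressed beyond 4 mm (value of joint record above 0.004 m), for 0.1 s.
At the end, for the whole second after the job is handed in: The button is up again (below 1.5 mm) and every loose thing is within 20 mm of where it lay (value of joint record below 0.0015 m and distance of each of screwdriver, heatsink, small_board, screw_jar, tape, brush from where it was at the start of the episode below 0.02 m); the robot touches nothing.
It fails at once if the robot touches the power board or anything on it (above 0.3 N) (contact force between any of the fingers, the arm and board above 0.3 N or contact force between any of the fingers, the arm and cap_large above 0.3 N or contact force between any of the fingers, the arm and cap_small_a above 0.3 N or contact force between any of the fingers, the arm and cap_small_b above 0.3 N or contact force between any of the fingers, the arm and coil_standing above 0.3 N or contact force between any of the fingers, the arm and coil_flat_a above 0.3 N or contact force between any of the fingers, the arm and coil_flat_b above 0.3 N).
It fails at once if a wrong capacitor or coil is pointed at: TCP within 12 mm sideways and less than 65 mm above its top ((horizontal distance between the grasp point and cap_small_a_top below 0.012 m and z of the grasp point in the frame of cap_small_a_top below 0.065 m) or (horizontal distance between the grasp point and cap_small_b_top below 0.012 m and z of the grasp point in the frame of cap_small_b_top below 0.065 m) or (horizontal distance between the grasp point and coil_flat_a_top below 0.012 m and z of the grasp point in the frame of coil_flat_a_top below 0.065 m) or (horizontal distance between the grasp point and coil_flat_b_top below 0.012 m and z of the grasp point in the frame of coil_flat_b_top below 0.065 m)).
It fails at once if a loose thing is pushed, lifted or carried more than 30 mm (distance of any of screwdriver, heatsink, small_board, screw_jar, tape, brush from where it was at the start of the episode above 0.03 m).
It also fails if it takes over 58 s, if anything falls off the work surface, if the arm or the gripper's body presses on something with over 40 N, if the wrist force passes 120 N, or if a joint passes its speed limit or range.

## Working session

There is one attempt and no reset: what is moved stays moved. The work goes in short steps, Python scripts to look and compute and a tool call to move; the robot and the scene stay as the last step left them, time stands still between calls to the robot, and variables do not carry over. Pictures are saved under pics/ and viewed, at most 13 in all, crops included, and the job is handed in when it is done.

Besides the shell and the picture viewer there is one more tool, called after "Request:" as a command line: name --argument value ..., lists and objects as JSON in quotes. move_arm: Moves the arm, as the interface text tells. Its arguments: {"type":"object","properties":{"plan":{"type":"array","items":{"type":"object","properties":{"tx":{"type":"number"},"ty":{"type":"number"},"tz":{"type":"number"},"wx":{"type":"number"},"wy":{"type":"number"},"wz":{"type":"number"}}}},"gripper":{"type":"number"},"force":{"type":"number"}},"required":["plan"]}

```bash
mkdir -p pics; cat > h.py <<'E'
import numpy as np, cv2
from workcell import env, grab_frame
def ray(f,u,v):
    h,w=f["color"].shape[:2]; fl=h/2/np.tan(np.radians(f["vfov"])/2)
    V=np.array(f["view"]); R=V[:3,:3]; c=-R.T@V[:3,3]
    d=R.T@np.array([(u-f["cx"])/fl,-(v-f["cy"])/fl,-1]); return c,d
def onz(f,u,v,z):
    c,d=ray(f,u,v); return c+d*(z-c[2])/d[2]
def proj(f,p):
    h=f["color"].shape[0]; fl=h/2/np.tan(np.radians(f["vfov"])/2)
    V=np.array(f["view"]); q=V[:3,:3]@np.array(p)+V[:3,3]
    return f["cx"]+fl*q[0]/-q[2], f["cy"]-fl*q[1]/-q[2]
def two(r1,r2):
    A=[];b=[]
    for c,d in (r1,r2):
        d=d/np.linalg.norm(d);P=np.eye(3)-np.outer(d,d);A.append(P);b.append(P@c)
    return np.linalg.lstsq(np.vstack(A),np.hstack(b),rcond=None)[0]
E
python3 - <<'E'
from h import *
import pickle
F={n:grab_frame(n) for n in("top","side")}
pickle.dump(F,open("F.pkl","wb"))
for n,f in F.items():
    cv2.imwrite(f"pics/{n}0.png",cv2.resize(f["color"][:,:,::-1],(800,600),interpolation=cv2.INTER_CUBIC))
    print(n,f.keys(),f["vfov"],f["cx"],f["cy"],ray(f,256,192))
print(env.state())
E
```

```text
top dict_keys(['color', 'vfov', 'cx', 'cy', 'view']) 51.2049077298033 261.6335853344575 197.38983697385356 (array([ 345.06690245,   35.25901238, 1023.28462751]), array([ 0.20670517,  0.01149515, -0.97852923]))
side dict_keys(['color', 'vfov', 'cx', 'cy', 'view']) 51.341336045757714 246.90687719918392 185.1545637610204 (array([152.11297855, 595.83251609, 773.42743814]), array([ 0.35393595, -0.56918047, -0.74268079]))
{'time_s': 0.1, 'qpos': array([-6.82959934e+01,  1.83481618e+01,  8.96992909e+01, -1.54114105e-03,
        7.20421398e+01, -1.14502874e+00]), 'qvel': array([-0.03181611, -0.06499789, -0.13010708,  0.13146853,  0.11991132,
        0.12036054]), 'effort': array([ 2.55580680e-04, -4.13330019e+01, -2.32508826e+01,  7.28879124e-02,
        4.21983493e-02, -5.21979541e-05]), 'ee_pos': array([ 223.12446527, -529.49793414,  232.00332157]), 'ee_rot': array([-1.79910396e+02, -3.25317941e-04,  2.28495114e+01]), 'force': array([ 0.68323621, -0.07487962,  0.64933041]), 'torque': array([ 0.00634651,  0.04002744, -0.02231664]), 'gripper_force': 0.0, 'gripper_width': 91.41183597433374}
```

View pics/top0.png

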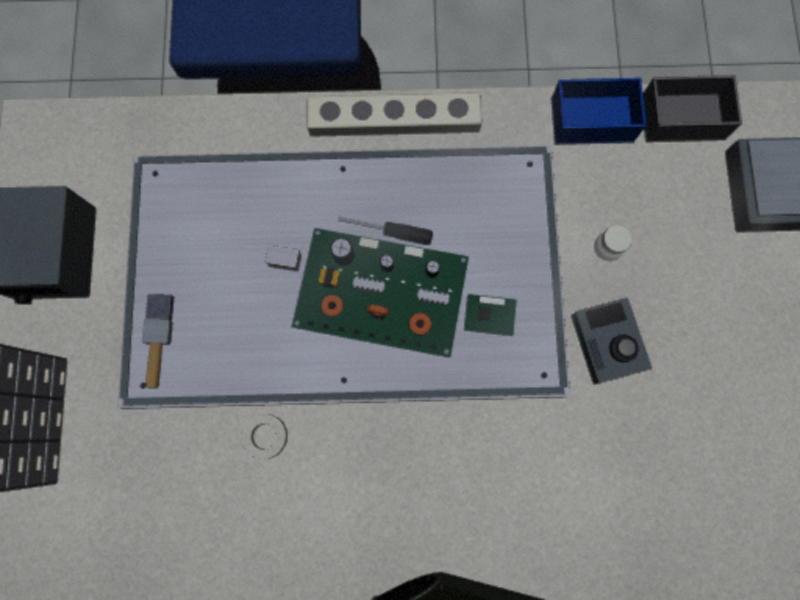

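View pics/side0.png

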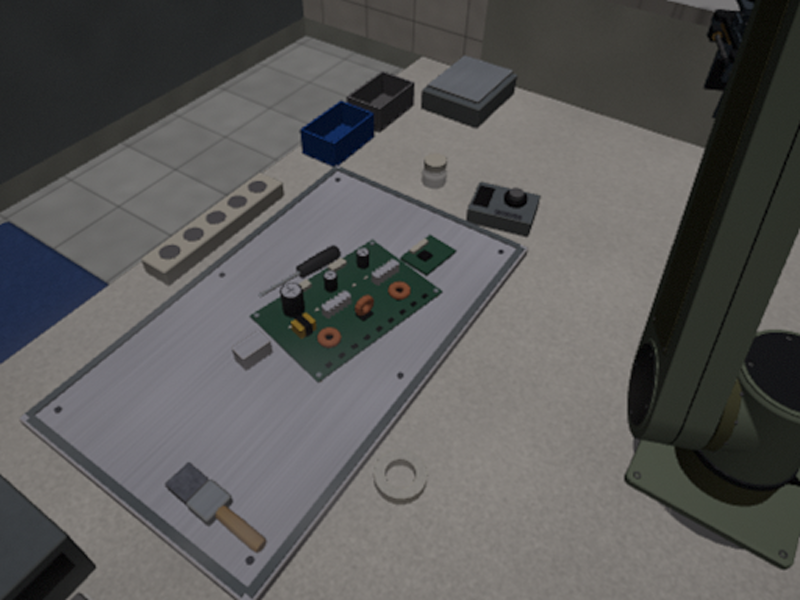

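The top view shows the large capacitor at about (342,247), the standing coil at (377,310) between two flat ones, and the button at (624,346), all in 800x600 pixels. In the side view the same three are at (291,291), (365,297) and (516,192). The robot is off the board in both pictures. Next I triangulate.

```bash
python3 - <<'E'
from h import *
import pickle
F=pickle.load(open("F.pkl","rb"));k=.64
P={"cap":((342,246),(291,291)),"capA":((387,260),(330.5,274)),"capB":((433,266),(363,253)),"coil":((377,310),(365,297)),"flatL":((332,306),(329,337)),"flatR":((420,323),(399,290)),"btn":((626,345),(516,192)),
"corner1":((319,229),(251,316)),"corner2":((468,257),(373,241)),"corner3":((449,356),(441,291)),"corner4":((292,326),(319,379))}
for n,(a,b) in P.items():
    t=[x*k for x in a];s=[x*k for x in b]
    p=two(ray(F["top"],*t),ray(F["side"],*s)); print(n,p.round(1),np.round(np.array(proj(F["top"],p))-t,1),np.round(np.array(proj(F["side"],p))-s,1))
c=[]
for n,z in(("top",4),("side",3)):
    im=F[n]["color"][:,:,::-1]
    a=im[130:250,160:460] if n=="top" else im[90:260,130:380]
    c.append(cv2.resize(a,None,fx=2.6 if n=="top" else 3,fy=2.6 if n=="top" else 3,interpolation=cv2.INTER_CUBIC))
    cv2.imwrite(f"pics/{n}_c.png",c[-1])
# coil mask (orange), components
for n in F:
    h=cv2.cvtColor(F[n]["color"],cv2.COLOR_RGB2HSV); m=cv2.inRange(h,(3,130,70),(14,255,255))
    N,_,st,ce=cv2.connectedComponentsWithStats(m)
    for i in range(1,N):
        if st[i,4]>20: print(n,st[i],ce[i].round(1))
E
```

```text
cap [636.  136.3  68.9] [0.1 0.1] [-0.2 -0.1]
capA [614.2  65.9  59.9] [-0. -0.] [0. 0.]
capB [603.5  -7.4  54.8] [0.  0.1] [-0.1 -0. ]
coil [532.4  82.9  71.6] [-0.2 -0.5] [0.5 0.1]
flatL [546.7 156.5  39.8] [-0.2 -0.4] [0.4 0.1]
flatR [515.   15.9  39.1] [-0.1 -0.1] [0.1 0. ]
btn [ 468.9 -304.8   52. ] [0.1 0.3] [-0.2 -0. ]
corner1 [684.  181.1  19.7] [-0.4 -0.7] [0.8 0.3]
corner2 [625.3 -66.9  25.6] [0.  0.1] [-0.1 -0. ]
corner3 [462.3 -29.   29.6] [-0.1 -0.2] [0.2 0. ]
corner4 [516.1 221.1  32.7] [-0. -0.] [0. 0.]
top [206 189  13  13 120] [212.  195.2]
top [235 195  14   7  65] [241.2 197.9]
top [262 200  14  14 133] [268.3 206.8]
side [249 181  13  10  99] [255.1 185.4]
side [228 189  10  11  63] [232.6 194. ]
side [204 210  14  11 101] [210.2 214.9]
```

View pics/top_c.png

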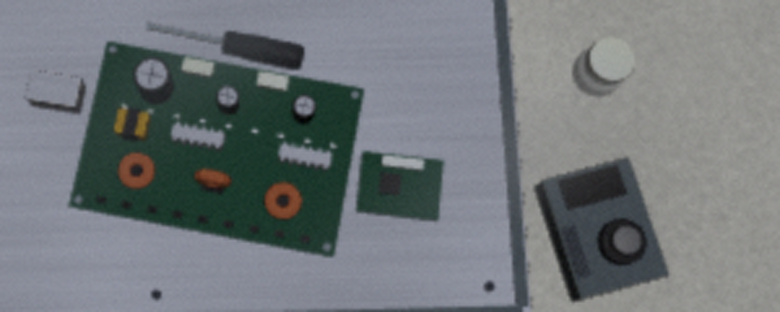

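View pics/side_c.png

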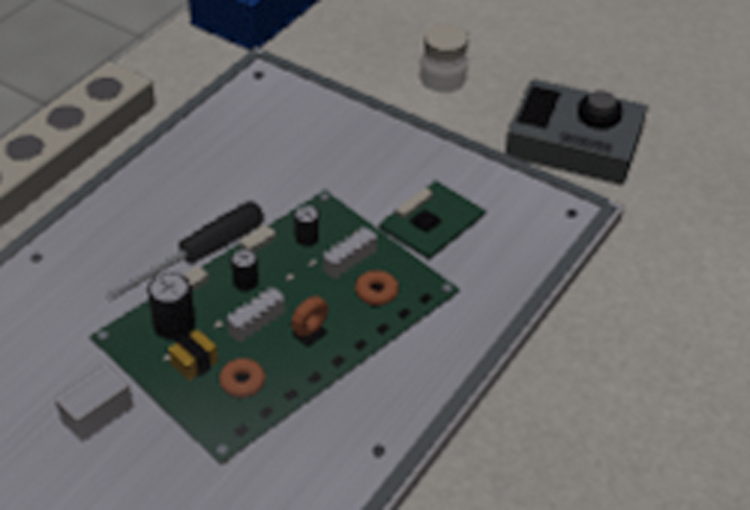

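The crops confirm it: the standing coil is in the middle place, seen edge-on, and the large capacitor is the leftmost can. The rough points are cap (636,136), coil (532,83) and button (469,-305). I'll move high over the board with the fingers closed and refine with the wrist camera.

Request:
move_arm --gripper 0 --plan '[{"tx": 3.2,"ty": -2.27},{"tx": 3.2,"ty": -2.27},{"tx": 3.2,"ty": -2.27},{"tx": 3.2,"ty": -2.27},{"tx": 3.2,"ty": -2.27},{"tx": 3.2,"ty": -2.27},{"tx": 3.2,"ty": -2.27},{"tx": 3.2,"ty": -2.27},{"tx": 3.2,"ty": -2.27},{"tx": 3.2,"ty": -2.27},{"tx": 3.2,"ty": -2.27},{"tx": 3.2,"ty": -2.27}]'

```text
schema error: expected keys tx, ty, tz, wx, wy, wz
```

```bash
python3 - <<'E'
from h import *
f=grab_frame("wrist"); s=env.state(); print(s["ee_pos"],s["ee_rot"],s["time_s"],s["gripper_width"],f["vfov"],f["cx"],f["cy"],ray(f,256,192))
import pickle; pickle.dump(f,open("W0.pkl","wb"))
cv2.imwrite("pics/w0.png",f["color"][:,:,::-1])
E
```

```text
[ 223.16107821 -529.57386056  232.13403571] [-1.79926366e+02 -1.76213476e-03  2.28496196e+01] 0.15 91.16157957506903 67.75246649614988 254.64033273531606 193.23020268681793 (array([ 292.99874873, -499.00863134,  384.66034057]), array([-0.24351617, -0.1053422 , -0.96418048]))
```

View pics/w0.png

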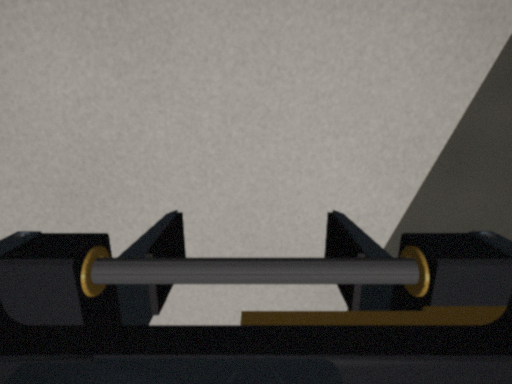

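The call was refused because every row needs all six keys, so the arm has not moved. The wrist view shows bare table, with the gripper filling the lower half (rows above about 210 are clear).

Request:
move_arm --gripper 0 --plan '[{"tx": 3.2,"ty": -2.27,"tz": 0,"wx": 0,"wy": 0,"wz": 0},{"tx": 3.2,"ty": -2.27,"tz": 0,"wx": 0,"wy": 0,"wz": 0},{"tx": 3.2,"ty": -2.27,"tz": 0,"wx": 0,"wy": 0,"wz": 0},{"tx": 3.2,"ty": -2.27,"tz": 0,"wx": 0,"wy": 0,"wz": 0},{"tx": 3.2,"ty": -2.27,"tz": 0,"wx": 0,"wy": 0,"wz": 0},{"tx": 3.2,"ty": -2.27,"tz": 0,"wx": 0,"wy": 0,"wz": 0},{"tx": 3.2,"ty": -2.27,"tz": 0,"wx": 0,"wy": 0,"wz": 0},{"tx": 3.2,"ty": -2.27,"tz": 0,"wx": 0,"wy": 0,"wz": 0},{"tx": 3.2,"ty": -2.27,"tz": 0,"wx": 0,"wy": 0,"wz": 0},{"tx": 3.2,"ty": -2.27,"tz": 0,"wx": 0,"wy": 0,"wz": 0},{"tx": 3.2,"ty": -2.27,"tz": 0,"wx": 0,"wy": 0,"wz": 0},{"tx": 3.2,"ty": -2.27,"tz": 0,"wx": 0,"wy": 0,"wz": 0}]'

```text
time_s: 1.15
ee_pos: [471.9, -127.9, 232.7]
ee_rot: [180.0, 0.0, 22.9]
force: [0.4, 0.1, 0.3]
gripper_width: 14.1
gripper_force: 0.0
```

Request:
move_arm --plan '[{"tx": 1.9,"ty": -3.06,"tz": 0,"wx": 0,"wy": 0,"wz": 0},{"tx": 1.9,"ty": -3.06,"tz": 0,"wx": 0,"wy": 0,"wz": 0},{"tx": 1.9,"ty": -3.06,"tz": 0,"wx": 0,"wy": 0,"wz": 0},{"tx": 1.9,"ty": -3.06,"tz": 0,"wx": 0,"wy": 0,"wz": 0},{"tx": 1.9,"ty": -3.06,"tz": 0,"wx": 0,"wy": 0,"wz": 0},{"tx": 0,"ty": 0,"tz": 0,"wx": 0,"wy": 0,"wz": 0},{"tx": 0,"ty": 0,"tz": 0,"wx": 0,"wy": 0,"wz": 0}]'

```text
time_s: 1.73
ee_pos: [499.4, 49.5, 232.4]
ee_rot: [180.0, 0.1, 23.1]
force: [-0.1, -0.2, -0.4]
gripper_width: 0.5
gripper_force: 0.0
```

```bash
python3 - <<'E'
from h import *
f=grab_frame("wrist"); s=env.state(); print(s["ee_pos"],s["time_s"],s["gripper_width"])
import pickle; pickle.dump(f,open("W1.pkl","wb"))
for p in((636,136,77),(532,83,72)): print(np.round(proj(f,p),1))
cv2.imwrite("pics/w1.png",f["color"][:,:,::-1])
E
```

```text
[499.22432185  48.30317793 232.39955773] 1.7833 0.49886550287582826
[228.7  22.7]
[239.3 144.8]
```

View pics/w1.png

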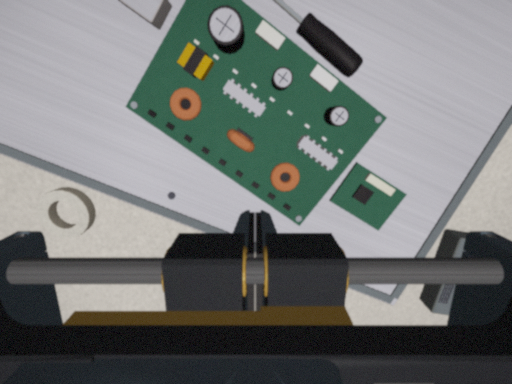

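The wrist view shows the large capacitor's top at about (225,25) and the standing coil at (240,140), 4 to 5 px from the prediction. I'll take a second view farther ahead.

Request:
move_arm --plan '[{"tx": 3.0,"ty": -2.5,"tz": 0,"wx": 0,"wy": 0,"wz": 0},{"tx": 3.0,"ty": -2.5,"tz": 0,"wx": 0,"wy": 0,"wz": 0},{"tx": 0,"ty": 0,"tz": 0,"wx": 0,"wy": 0,"wz": 0},{"tx": 0,"ty": 0,"tz": 0,"wx": 0,"wy": 0,"wz": 0}]'

```text
time_s: 2.12
ee_pos: [535.8, 117.0, 232.2]
ee_rot: [180.0, 0.1, 22.9]
force: [-0.4, 0.2, 0.1]
gripper_width: 0.2
gripper_force: 0.0
```

```bash
python3 - <<'E'
from h import *
import pickle
f=grab_frame("wrist"); s=env.state(); print(s["ee_pos"],s["time_s"])
pickle.dump(f,open("W2.pkl","wb"))
W=[pickle.load(open("W1.pkl","rb")),f]
for g in W:
    h=cv2.cvtColor(g["color"],cv2.COLOR_RGB2HSV)
    m=cv2.inRange(h,(3,130,70),(14,255,255)); m[230:]=0
    N,_,st,ce=cv2.connectedComponentsWithStats(m)
    for i in range(1,N):
        if st[i,4]>60: print("coil",st[i],ce[i].round(1))
a=cv2.resize(W[0]["color"][0:210,120:400,::-1],None,fx=2.8,fy=2.8,interpolation=cv2.INTER_CUBIC)[:300]
b=f["color"][0:240,100:400,::-1]
cv2.imwrite("pics/w2.png",cv2.resize(b,None,fx=2.5,fy=2.5,interpolation=cv2.INTER_CUBIC))
E
```

```text
[535.14394852 116.18131002 232.28581014] 2.1667
coil [170  88  31  32 694] [185.1 103.6]
coil [227 130  27  22 317] [240.3 140.1]
coil [271 163  28  28 551] [284.5 176.6]
coil [214 142  29  29 585] [228.1 156. ]
coil [269 181  25  21 302] [281.  190.9]
coil [308 210  27  20 411] [321.  220.2]
```

View pics/w2.png

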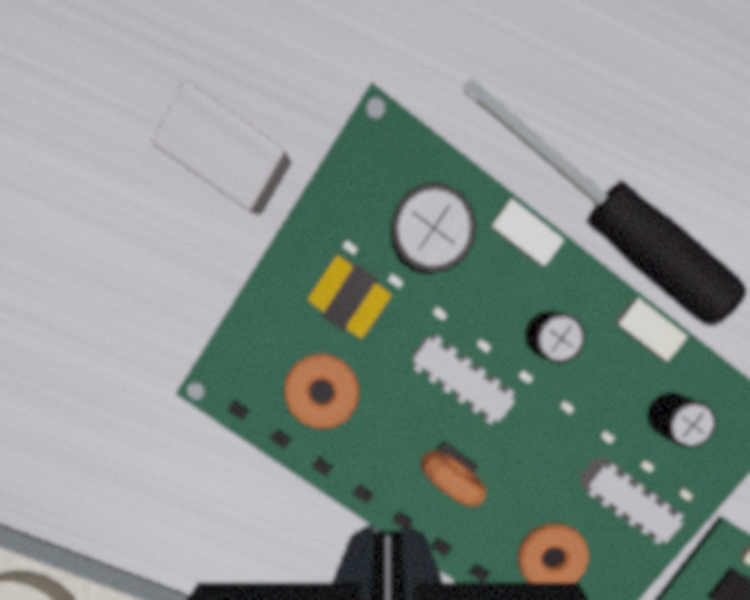

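The capacitor's cross mark is at (435,227) in this crop, so (274,90.8) in the frame. The standing coil is at (281,191), leaning slightly toward the fingers.

```bash
python3 - <<'E'
from h import *
import pickle
W=[pickle.load(open(f"W{i}.pkl","rb")) for i in(1,2)]
for n,a,b,z in(("cap",(225,25),(274,90.8),77),("coilcent",(240.3,140.1),(281,190.9),65),("coiltop",(239.8,142),(280.8,194),72),("flatL",(185.1,103.6),(228.1,156),46)):
    print(n,"2view",two(ray(W[0],*a),ray(W[1],*b)).round(1),"plane",onz(W[0],*a,z).round(1),onz(W[1],*b,z).round(1))
E
```

```text
cap 2view [632.8 138.2  78.2] plane [632.8 138.6  77. ] [633.2 138.1  77. ]
coilcent 2view [535.3  84.1  55.6] plane [536.3  83.9  65. ] [537.3  85.9  65. ]
coiltop 2view [533.5  83.9  62.4] plane [535.   83.6  72. ] [535.3  86.   72. ]
flatL 2view [547.5 157.8  42.6] plane [547.7 157.1  46. ] [548.  157.8  46. ]
```

Request:
move_arm --plan '[{"tx": 3.3,"ty": 0.6,"tz": 0,"wx": 0,"wy": 0,"wz": 0},{"tx": 3.3,"ty": 0.6,"tz": 0,"wx": 0,"wy": 0,"wz": 0},{"tx": 3.3,"ty": 0.6,"tz": 0,"wx": 0,"wy": 0,"wz": 0},{"tx": 0,"ty": 0,"tz": 0,"wx": 0,"wy": 0,"wz": 0},{"tx": 0,"ty": 0,"tz": 2.5,"wx": 0,"wy": 0,"wz": 0},{"tx": 0,"ty": 0,"tz": 2.5,"wx": 0,"wy": 0,"wz": 0},{"tx": 0,"ty": 0,"tz": 2.0,"wx": 0,"wy": 0,"wz": 0},{"tx": 0,"ty": 0,"tz": 0,"wx": 0,"wy": 0,"wz": 0},{"tx": 0,"ty": 0,"tz": 0,"wx": 0,"wy": 0,"wz": 0}]'

```text
time_s: 2.92
ee_pos: [632.5, 137.5, 162.2]
ee_rot: [-180.0, 0.2, 22.7]
force: [0.2, -0.2, 0.7]
gripper_width: 0.3
gripper_force: 0.0
```

Request:
move_arm --plan '[{"tx": 0,"ty": 0,"tz": 1.5,"wx": 0,"wy": 0,"wz": 0},{"tx": 0,"ty": 0,"tz": 1.5,"wx": 0,"wy": 0,"wz": 0},{"tx": 0,"ty": 0,"tz": 1.2,"wx": 0,"wy": 0,"wz": 0},{"tx": 0,"ty": 0,"tz": 0,"wx": 0,"wy": 0,"wz": 0},{"tx": 0,"ty": 0,"tz": 0,"wx": 0,"wy": 0,"wz": 0},{"tx": 0,"ty": 0,"tz": 0,"wx": 0,"wy": 0,"wz": 0},{"tx": 0,"ty": 0,"tz": 0,"wx": 0,"wy": 0,"wz": 0},{"tx": 0,"ty": 0,"tz": 0,"wx": 0,"wy": 0,"wz": 0}]'

```text
time_s: 3.58
ee_pos: [634.3, 139.4, 122.1]
ee_rot: [180.0, -0.1, 22.8]
force: [0.6, 0.7, 0.4]
gripper_width: 0.3
gripper_force: 0.0
```

```bash
python3 - <<'E'
from h import *
F={n:grab_frame(n) for n in("top","side","wrist")}
im=[cv2.resize(F[n]["color"][a:b,c:d,::-1],(400,400),interpolation=cv2.INTER_CUBIC) for n,a,b,c,d in(("side",140,240,140,240),("top",110,210,170,270))]
cv2.imwrite("pics/chk.png",np.hstack(im)); print(env.state()["ee_pos"])
E
```

```text
[633.8227735  139.40910398 121.30634184]
```

View pics/chk.png

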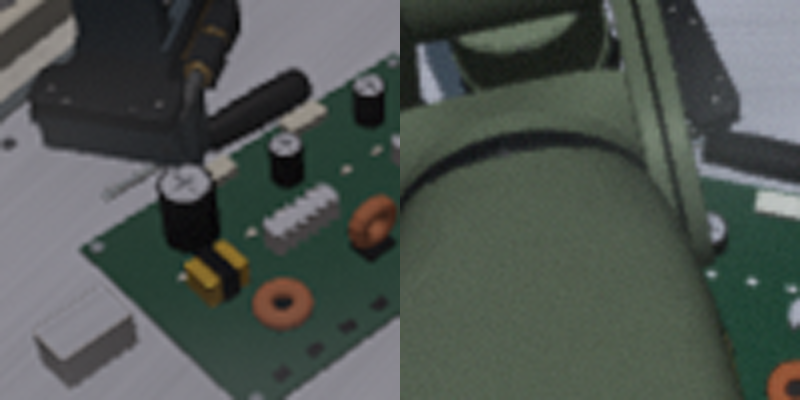

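The side view (left half) shows the closed fingertips at about (190,158), right above the capacitor's top at (186,183) with a clear gap. I'll hold here.

Request:
move_arm --plan '[{"tx": 0,"ty": 0,"tz": 0,"wx": 0,"wy": 0,"wz": 0},{"tx": 0,"ty": 0,"tz": 0,"wx": 0,"wy": 0,"wz": 0},{"tx": 0,"ty": 0,"tz": 0,"wx": 0,"wy": 0,"wz": 0},{"tx": 0,"ty": 0,"tz": 0,"wx": 0,"wy": 0,"wz": 0},{"tx": 0,"ty": 0,"tz": 0,"wx": 0,"wy": 0,"wz": 0},{"tx": 0,"ty": 0,"tz": 0,"wx": 0,"wy": 0,"wz": 0},{"tx": 0,"ty": 0,"tz": 0,"wx": 0,"wy": 0,"wz": 0},{"tx": 0,"ty": 0,"tz": 0,"wx": 0,"wy": 0,"wz": 0},{"tx": 0,"ty": 0,"tz": 0,"wx": 0,"wy": 0,"wz": 0},{"tx": 0,"ty": 0,"tz": 0,"wx": 0,"wy": 0,"wz": 0},{"tx": 0,"ty": 0,"tz": 0,"wx": 0,"wy": 0,"wz": 0},{"tx": 0,"ty": 0,"tz": 0,"wx": 0,"wy": 0,"wz": 0}]'

```text
time_s: 4.73
ee_pos: [633.6, 139.4, 120.7]
ee_rot: [180.0, 0.0, 22.9]
force: [0.4, -0.0, 0.5]
gripper_width: 0.4
gripper_force: 0.0
```

Request:
move_arm --plan '[{"tx": 0,"ty": 0,"tz": 0,"wx": 0,"wy": 0,"wz": 0},{"tx": 0,"ty": 0,"tz": 0,"wx": 0,"wy": 0,"wz": 0},{"tx": 0,"ty": 0,"tz": 0,"wx": 0,"wy": 0,"wz": 0},{"tx": 0,"ty": 0,"tz": 0,"wx": 0,"wy": 0,"wz": 0},{"tx": 0,"ty": 0,"tz": 0,"wx": 0,"wy": 0,"wz": 0},{"tx": 0,"ty": 0,"tz": 0,"wx": 0,"wy": 0,"wz": 0},{"tx": 0,"ty": 0,"tz": 0,"wx": 0,"wy": 0,"wz": 0},{"tx": 0,"ty": 0,"tz": 0,"wx": 0,"wy": 0,"wz": 0},{"tx": 0,"ty": 0,"tz": 0,"wx": 0,"wy": 0,"wz": 0},{"tx": 0,"ty": 0,"tz": 0,"wx": 0,"wy": 0,"wz": 0},{"tx": 0,"ty": 0,"tz": 0,"wx": 0,"wy": 0,"wz": 0},{"tx": 0,"ty": 0,"tz": 0,"wx": 0,"wy": 0,"wz": 0}]'

```text
time_s: 5.73
ee_pos: [633.6, 139.3, 120.7]
ee_rot: [180.0, 0.0, 22.8]
force: [-0.1, -0.1, -0.1]
gripper_width: 0.5
gripper_force: 0.0
```

Request:
move_arm --plan '[{"tx": 0,"ty": 0,"tz": 0,"wx": 0,"wy": 0,"wz": 0},{"tx": 0,"ty": 0,"tz": 0,"wx": 0,"wy": 0,"wz": 0},{"tx": 0,"ty": 0,"tz": 0,"wx": 0,"wy": 0,"wz": 0},{"tx": 0,"ty": 0,"tz": 0,"wx": 0,"wy": 0,"wz": 0},{"tx": 0,"ty": 0,"tz": 0,"wx": 0,"wy": 0,"wz": 0},{"tx": 0,"ty": 0,"tz": 0,"wx": 0,"wy": 0,"wz": 0}]'

```text
time_s: 6.23
ee_pos: [633.6, 139.3, 120.7]
ee_rot: [180.0, 0.0, 22.9]
force: [-0.1, 0.1, -0.1]
gripper_width: 0.5
gripper_force: 0.0
```

Request:
move_arm --plan '[{"tx": 0,"ty": 0,"tz": -3,"wx": 0,"wy": 0,"wz": 0},{"tx": 0,"ty": 0,"tz": -3,"wx": 0,"wy": 0,"wz": 0},{"tx": 0,"ty": 0,"tz": -3,"wx": 0,"wy": 0,"wz": 0},{"tx": 0,"ty": 0,"tz": 0,"wx": 0,"wy": 0,"wz": 0},{"tx": -3.74,"ty": 0.4,"tz": 0,"wx": 0,"wy": 0,"wz": 0},{"tx": -3.74,"ty": 0.4,"tz": 0,"wx": 0,"wy": 0,"wz": 0},{"tx": -3.74,"ty": 0.4,"tz": 0,"wx": 0,"wy": 0,"wz": 0},{"tx": 0,"ty": 0,"tz": 0,"wx": 0,"wy": 0,"wz": 0},{"tx": 0,"ty": 0,"tz": 0,"wx": 0,"wy": 0,"wz": 0},{"tx": 0,"ty": 0,"tz": 2.5,"wx": 0,"wy": 0,"wz": 0},{"tx": 0,"ty": 0,"tz": 2.5,"wx": 0,"wy": 0,"wz": 0},{"tx": 0,"ty": 0,"tz": 0,"wx": 0,"wy": 0,"wz": 0}]'

```text
time_s: 7.23
ee_pos: [533.2, 84.8, 156.7]
ee_rot: [-179.9, 0.4, 22.9]
force: [-1.1, 0.3, 0.4]
gripper_width: 0.5
gripper_force: 0.0
```

Request:
move_arm --plan '[{"tx": 0,"ty": 0,"tz": 1.5,"wx": 0,"wy": 0,"wz": 0},{"tx": 0,"ty": 0,"tz": 1.5,"wx": 0,"wy": 0,"wz": 0},{"tx": 0,"ty": 0,"tz": 1.2,"wx": 0,"wy": 0,"wz": 0},{"tx": 0,"ty": 0,"tz": 0,"wx": 0,"wy": 0,"wz": 0},{"tx": 0,"ty": 0,"tz": 0,"wx": 0,"wy": 0,"wz": 0},{"tx": 0,"ty": 0,"tz": 0,"wx": 0,"wy": 0,"wz": 0},{"tx": 0,"ty": 0,"tz": 0,"wx": 0,"wy": 0,"wz": 0},{"tx": 0,"ty": 0,"tz": 0,"wx": 0,"wy": 0,"wz": 0}]'

```text
time_s: 7.9
ee_pos: [535.6, 84.9, 119.8]
ee_rot: [180.0, -0.1, 22.9]
force: [0.3, -0.7, 0.1]
gripper_width: 0.2
gripper_force: 0.0
```

```bash
python3 - <<'E'
from h import *
f=grab_frame("side")
cv2.imwrite("pics/chk2.png",cv2.resize(f["color"][130:240,160:300,::-1],None,fx=4,fy=4,interpolation=cv2.INTER_CUBIC)); print(env.state()["ee_pos"])
E
```

```text
[535.46195067  84.83426751 119.60086186]
```

View pics/chk2.png

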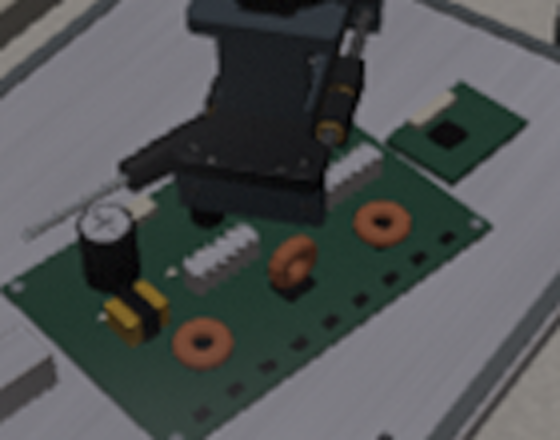

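The side view shows the gripper directly over the standing coil at (293,262), with its fingertips at about (300,222) and well clear. I'll lower it 7 mm and hold.

Request:
move_arm --plan '[{"tx": 0,"ty": 0,"tz": 0.7,"wx": 0,"wy": 0,"wz": 0},{"tx": 0,"ty": 0,"tz": 0,"wx": 0,"wy": 0,"wz": 0},{"tx": 0,"ty": 0,"tz": 0,"wx": 0,"wy": 0,"wz": 0},{"tx": 0,"ty": 0,"tz": 0,"wx": 0,"wy": 0,"wz": 0},{"tx": 0,"ty": 0,"tz": 0,"wx": 0,"wy": 0,"wz": 0},{"tx": 0,"ty": 0,"tz": 0,"wx": 0,"wy": 0,"wz": 0},{"tx": 0,"ty": 0,"tz": 0,"wx": 0,"wy": 0,"wz": 0},{"tx": 0,"ty": 0,"tz": 0,"wx": 0,"wy": 0,"wz": 0},{"tx": 0,"ty": 0,"tz": 0,"wx": 0,"wy": 0,"wz": 0},{"tx": 0,"ty": 0,"tz": 0,"wx": 0,"wy": 0,"wz": 0},{"tx": 0,"ty": 0,"tz": 0,"wx": 0,"wy": 0,"wz": 0},{"tx": 0,"ty": 0,"tz": 0,"wx": 0,"wy": 0,"wz": 0}]'

```text
time_s: 8.95
ee_pos: [534.9, 84.7, 111.7]
ee_rot: [180.0, 0.0, 22.8]
force: [-0.3, 0.4, 0.8]
gripper_width: 0.5
gripper_force: 0.0
```

Request:
move_arm --plan '[{"tx": 0,"ty": 0,"tz": 0,"wx": 0,"wy": 0,"wz": 0},{"tx": 0,"ty": 0,"tz": 0,"wx": 0,"wy": 0,"wz": 0},{"tx": 0,"ty": 0,"tz": 0,"wx": 0,"wy": 0,"wz": 0},{"tx": 0,"ty": 0,"tz": 0,"wx": 0,"wy": 0,"wz": 0},{"tx": 0,"ty": 0,"tz": 0,"wx": 0,"wy": 0,"wz": 0},{"tx": 0,"ty": 0,"tz": 0,"wx": 0,"wy": 0,"wz": 0},{"tx": 0,"ty": 0,"tz": 0,"wx": 0,"wy": 0,"wz": 0},{"tx": 0,"ty": 0,"tz": 0,"wx": 0,"wy": 0,"wz": 0},{"tx": 0,"ty": 0,"tz": 0,"wx": 0,"wy": 0,"wz": 0},{"tx": 0,"ty": 0,"tz": 0,"wx": 0,"wy": 0,"wz": 0},{"tx": 0,"ty": 0,"tz": 0,"wx": 0,"wy": 0,"wz": 0},{"tx": 0,"ty": 0,"tz": 0,"wx": 0,"wy": 0,"wz": 0}]'

```text
time_s: 9.95
ee_pos: [534.9, 84.7, 111.7]
ee_rot: [180.0, -0.0, 22.9]
force: [-0.2, 0.3, 0.5]
gripper_width: 0.6
gripper_force: 0.0
```

Request:
move_arm --plan '[{"tx": 0,"ty": 0,"tz": 0,"wx": 0,"wy": 0,"wz": 0},{"tx": 0,"ty": 0,"tz": 0,"wx": 0,"wy": 0,"wz": 0},{"tx": 0,"ty": 0,"tz": 0,"wx": 0,"wy": 0,"wz": 0},{"tx": 0,"ty": 0,"tz": 0,"wx": 0,"wy": 0,"wz": 0},{"tx": 0,"ty": 0,"tz": 0,"wx": 0,"wy": 0,"wz": 0},{"tx": 0,"ty": 0,"tz": 0,"wx": 0,"wy": 0,"wz": 0}]'

```text
time_s: 10.45
ee_pos: [534.9, 84.7, 111.8]
ee_rot: [180.0, -0.0, 22.9]
force: [-0.7, 0.6, 0.3]
gripper_width: 0.4
gripper_force: 0.0
```

Request:
move_arm --plan '[{"tx": 0,"ty": 0,"tz": -4,"wx": 0,"wy": 0,"wz": 0},{"tx": 0,"ty": 0,"tz": -4,"wx": 0,"wy": 0,"wz": 0},{"tx": 0,"ty": 0,"tz": -4,"wx": 0,"wy": 0,"wz": 0},{"tx": 0,"ty": 0,"tz": 0,"wx": 0,"wy": 0,"wz": 0}]'

```text
time_s: 10.78
ee_pos: [539.1, 85.4, 240.1]
ee_rot: [179.8, -0.9, 22.8]
force: [1.2, -0.3, 0.2]
gripper_width: 0.6
gripper_force: 0.0
```

Request:
move_arm --plan '[{"tx": -2.57,"ty": 3.03,"tz": 0,"wx": 0,"wy": 0,"wz": 0},{"tx": -2.57,"ty": 3.03,"tz": 0,"wx": 0,"wy": 0,"wz": 0},{"tx": -2.57,"ty": 3.03,"tz": 0,"wx": 0,"wy": 0,"wz": 0},{"tx": -2.57,"ty": 3.03,"tz": 0,"wx": 0,"wy": 0,"wz": 0},{"tx": -2.57,"ty": 3.03,"tz": 0,"wx": 0,"wy": 0,"wz": 0},{"tx": -2.57,"ty": 3.03,"tz": 0,"wx": 0,"wy": 0,"wz": 0},{"tx": -2.57,"ty": 3.03,"tz": 0,"wx": 0,"wy": 0,"wz": 0},{"tx": -2.57,"ty": 3.03,"tz": 0,"wx": 0,"wy": 0,"wz": 0},{"tx": -2.57,"ty": 3.03,"tz": 0,"wx": 0,"wy": 0,"wz": 0},{"tx": -2.57,"ty": 3.03,"tz": 0,"wx": 0,"wy": 0,"wz": 0},{"tx": 0,"ty": 0,"tz": 0,"wx": 0,"wy": 0,"wz": 0},{"tx": 0,"ty": 0,"tz": 0,"wx": 0,"wy": 0,"wz": 0}]'

```text
time_s: 11.78
ee_pos: [414.9, -295.9, 231.4]
ee_rot: [-180.0, -0.0, 22.6]
force: [0.3, 0.3, 1.3]
gripper_width: 0.4
gripper_force: 0.0
```

```bash
python3 - <<'E'
from h import *
import pickle
f=grab_frame("wrist"); print(env.state()["ee_pos"]); pickle.dump(f,open("W3.pkl","wb"))
print(proj(f,(469,-305,52)))
E
```

```text
[ 415.34429391 -294.5237119   231.43265001]
(np.float64(281.40170122851583), np.float64(140.1882817823212))
```

Request:
move_arm --plan '[{"tx": 0,"ty": 3.5,"tz": 0,"wx": 0,"wy": 0,"wz": 0},{"tx": 0,"ty": 3.5,"tz": 0,"wx": 0,"wy": 0,"wz": 0},{"tx": 0,"ty": 0,"tz": 0,"wx": 0,"wy": 0,"wz": 0},{"tx": 0,"ty": 0,"tz": 0,"wx": 0,"wy": 0,"wz": 0},{"tx": 0,"ty": 0,"tz": 0,"wx": 0,"wy": 0,"wz": 0}]'

```text
time_s: 12.25
ee_pos: [443.1, -357.1, 231.4]
ee_rot: [-179.9, 0.0, 22.9]
force: [-0.3, -0.1, -0.6]
gripper_width: 0.2
gripper_force: 0.0
```

```bash
python3 - <<'E'
from h import *
import pickle
f=grab_frame("wrist"); print(env.state()["ee_pos"]); pickle.dump(f,open("W4.pkl","wb"))
g=pickle.load(open("W3.pkl","rb")); T=[]
for w in(g,f):
    u,v=[int(x) for x in proj(w,(469,-305,52))]; print(u,v)
    y,x=max(v-60,0),max(u-60,0)
    c=w["color"][y:y+120,x:x+120,::-1]
    T.append(cv2.copyMakeBorder(c,0,120-c.shape[0],0,120-c.shape[1],cv2.BORDER_CONSTANT)); print("origin",x,y)
cv2.imwrite("pics/btn.png",cv2.resize(np.hstack(T),(800,400),interpolation=cv2.INTER_CUBIC))
E
```

```text
[ 442.94503281 -356.96091457  231.60641411]
281 140
origin 221 80
223 142
origin 163 82
```

View pics/btn.png

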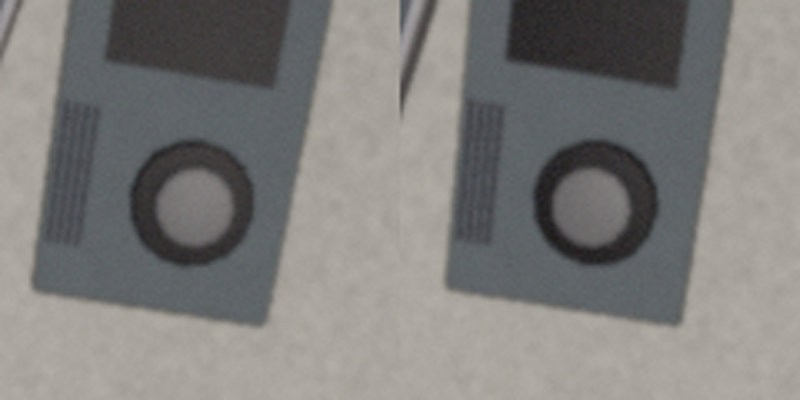

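In both crops the grey cap sits at about (195,207) and (191,207), that is (279.5,142) and (220.3,144) in the frames.

```bash
python3 - <<'E'
from h import *
import pickle
a,b=[pickle.load(open(f"W{i}.pkl","rb")) for i in(3,4)]
p=two(ray(a,279.5,142.1),ray(b,220.3,144.1)); print(p)
for z in(45,50,55): print(onz(a,279.5,142.1,z),onz(b,220.3,144.1,z))
s=env.state(); print(s["ee_pos"]); d=np.array([*p[:2]])-s["ee_pos"][:2]; y=np.radians(22.85)
print(d@[np.cos(y),np.sin(y)],d@[np.sin(y),-np.cos(y)])
E
```

```text
[ 466.5402085  -303.17725684   57.82568669]
[ 465.78929639 -304.67358671   45.        ] [ 464.74496461 -302.24808691   45.        ]
[ 466.07023485 -304.09580718   50.        ] [ 465.45673701 -302.60500324   50.        ]
[ 466.35117331 -303.51802765   55.        ] [ 466.16850941 -302.96191957   55.        ]
[ 442.94503281 -356.96091457  231.60641411]
42.62880098865524 -40.400488616936315
```

Request:
move_arm --plan '[{"tx": 2.1,"ty": -2.0,"tz": 0,"wx": 0,"wy": 0,"wz": 0},{"tx": 2.1,"ty": -2.0,"tz": 0,"wx": 0,"wy": 0,"wz": 0},{"tx": 0,"ty": 0,"tz": 0,"wx": 0,"wy": 0,"wz": 0},{"tx": 0,"ty": 0,"tz": 3.5,"wx": 0,"wy": 0,"wz": 0},{"tx": 0,"ty": 0,"tz": 3.5,"wx": 0,"wy": 0,"wz": 0},{"tx": 0,"ty": 0,"tz": 3.5,"wx": 0,"wy": 0,"wz": 0},{"tx": 0,"ty": 0,"tz": 2.5,"wx": 0,"wy": 0,"wz": 0},{"tx": 0,"ty": 0,"tz": 0,"wx": 0,"wy": 0,"wz": 0},{"tx": 0,"ty": 0,"tz": 0,"wx": 0,"wy": 0,"wz": 0},{"tx": 0,"ty": 0,"tz": 0,"wx": 0,"wy": 0,"wz": 0},{"tx": 0,"ty": 0,"tz": 0,"wx": 0,"wy": 0,"wz": 0},{"tx": 0,"ty": 0,"tz": 0,"wx": 0,"wy": 0,"wz": 0}]'

```text
time_s: 13.3
ee_pos: [467.1, -306.3, 103.8]
ee_rot: [179.8, -0.1, 22.9]
force: [0.1, 0.5, 0.4]
gripper_width: 0.6
gripper_force: 0.0
```

Request:
move_arm --plan '[{"tx": 0.1,"ty": -0.2,"tz": 1.0,"wx": 0,"wy": 0,"wz": 0},{"tx": 0,"ty": 0,"tz": 0.9,"wx": 0,"wy": 0,"wz": 0},{"tx": 0,"ty": 0,"tz": 0.4,"wx": 0,"wy": 0,"wz": 0},{"tx": 0,"ty": 0,"tz": 0.2,"wx": 0,"wy": 0,"wz": 0},{"tx": 0,"ty": 0,"tz": 0.2,"wx": 0,"wy": 0,"wz": 0},{"tx": 0,"ty": 0,"tz": 0,"wx": 0,"wy": 0,"wz": 0},{"tx": 0,"ty": 0,"tz": 0,"wx": 0,"wy": 0,"wz": 0},{"tx": 0,"ty": 0,"tz": 0,"wx": 0,"wy": 0,"wz": 0}]'

```text
time_s: 13.97
ee_pos: [466.2, -303.4, 75.0]
ee_rot: [180.0, -0.0, 22.8]
force: [-0.7, 1.4, 2.2]
gripper_width: 0.3
gripper_force: 1.0
```

Request:
move_arm --plan '[{"tx": 0,"ty": 0,"tz": 0.2,"wx": 0,"wy": 0,"wz": 0},{"tx": 0,"ty": 0,"tz": 0.1,"wx": 0,"wy": 0,"wz": 0},{"tx": 0,"ty": 0,"tz": 0,"wx": 0,"wy": 0,"wz": 0},{"tx": 0,"ty": 0,"tz": 0,"wx": 0,"wy": 0,"wz": 0},{"tx": 0,"ty": 0,"tz": 0,"wx": 0,"wy": 0,"wz": 0}]'

```text
time_s: 14.38
ee_pos: [466.4, -303.6, 72.0]
ee_rot: [180.0, -0.0, 22.8]
force: [-0.8, 0.1, 3.2]
gripper_width: 0.2
gripper_force: 1.8
```

Request:
move_arm --plan '[{"tx": 0,"ty": 0,"tz": 0.2,"wx": 0,"wy": 0,"wz": 0},{"tx": 0,"ty": 0,"tz": 0.1,"wx": 0,"wy": 0,"wz": 0},{"tx": 0,"ty": 0,"tz": 0,"wx": 0,"wy": 0,"wz": 0},{"tx": 0,"ty": 0,"tz": 0,"wx": 0,"wy": 0,"wz": 0},{"tx": 0,"ty": 0,"tz": 0,"wx": 0,"wy": 0,"wz": 0}]'

```text
time_s: 14.8
ee_pos: [466.5, -303.6, 70.0]
ee_rot: [179.9, -0.0, 22.9]
force: [-3.7, 1.9, 11.7]
gripper_width: 0.5
gripper_force: 5.7
```

Request:
move_arm --plan '[{"tx": 0,"ty": 0,"tz": 0.1,"wx": 0,"wy": 0,"wz": 0},{"tx": 0,"ty": 0,"tz": 0,"wx": 0,"wy": 0,"wz": 0},{"tx": 0,"ty": 0,"tz": 0,"wx": 0,"wy": 0,"wz": 0},{"tx": 0,"ty": 0,"tz": 0,"wx": 0,"wy": 0,"wz": 0}]'

```text
time_s: 15.13
ee_pos: [466.5, -303.6, 69.9]
ee_rot: [179.9, -0.0, 22.9]
force: [-4.3, 2.3, 17.2]
gripper_width: 0.1
gripper_force: 8.6
```

```bash
python3 - <<'E'
from h import *
f=grab_frame("side"); print(env.state()["ee_pos"],env.state()["force"])
cv2.imwrite("pics/press.png",cv2.resize(f["color"][80:170,270:380,::-1],None,fx=5,fy=5,interpolation=cv2.INTER_CUBIC))
E
```

```text
[ 466.46340367 -303.61989669   69.87813022] [-3.67638554  2.39779481 17.52214752]
```

View pics/press.png

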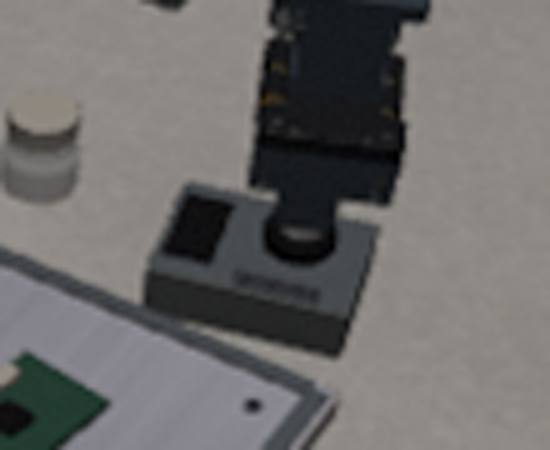

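The fingertips sit on the button, at about (302,232) in the crop. It has reached a hard stop after at least 5 mm of travel, with the jar undisturbed. I'll retreat straight up.

Request:
move_arm --plan '[{"tx": 0,"ty": 0,"tz": -2,"wx": 0,"wy": 0,"wz": 0},{"tx": 0,"ty": 0,"tz": -3.5,"wx": 0,"wy": 0,"wz": 0},{"tx": 0,"ty": 0,"tz": -3.5,"wx": 0,"wy": 0,"wz": 0},{"tx": 0,"ty": 0,"tz": -3.5,"wx": 0,"wy": 0,"wz": 0},{"tx": 0,"ty": 0,"tz": 0,"wx": 0,"wy": 0,"wz": 0},{"tx": 0,"ty": 0,"tz": 0,"wx": 0,"wy": 0,"wz": 0},{"tx": 0,"ty": 0,"tz": 0,"wx": 0,"wy": 0,"wz": 0},{"tx": 0,"ty": 0,"tz": 0,"wx": 0,"wy": 0,"wz": 0}]'

```text
time_s: 15.85
ee_pos: [465.3, -302.8, 190.8]
ee_rot: [-179.8, 0.1, 22.9]
force: [-0.1, 0.4, -0.2]
gripper_width: 0.4
gripper_force: 0.0
```

```bash
python3 - <<'E'
from h import *
s=env.state(); print(s["ee_pos"],s["force"],s["time_s"]); print(env.job_done())
E
```

```text
[ 465.31857111 -302.81013484  190.7863768 ] [-0.11356011  0.44017684 -0.20673078] 15.85
the job is handed in; nothing more can be done
None
```

I held the fingertips above the large capacitor and then the standing coil for over 2 s each, pressed the recorder button to its stop, moved clear and handed the job in at 15.85 s; no verdict was returned.

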